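Unlock a bottle transit cage and hold its gate open

ROBOT

A 6-joint arm with a two-finger parallel gripper is mounted at the origin on the work surface. World frame = base frame: x ahead of the robot, y to its left, z up, the work surface at z = 0. Lengths are in m, angles in rad, forces in N, time in s.
With the tool pointing down it reaches from about 0.35 to 0.975 m from the base axis. Payload 4.9 kg.
Tool frame: the origin (TCP) lies at the very end of the fingers, on their centre line; the grasp point (between the pads) lies 19 mm behind it; z points along the fingers, y is the line along which they close (so a half turn about z gives the same grasp; the last joint's range is limited). The gripper opens to 85 mm and grips with 20 to 120 N. Pads are 22 mm wide; open, the fingers measure 114 mm over their backs; the gripper's body (76 mm by 85 mm) begins 54 mm behind the grasp point. The pads swing forward as they close: fully open they stand 13 mm farther back than shut.
Start: joints at [-1.436, 0.053, 1.613, -0, 1.476, -0.119], TCP at [0.157, -0.605, 0.2] pointing down, gripper open.
Joint ranges: [-3.01, 3.01], [-1.01, 2.22], [0.06, 2.58], [-1.02, 4.17], [0.09, 2.62], [-3.14, 3.14]. Speed limits (rad/s): [2.57, 2.57, 3.14, 3.14, 3.14, 3.14].

INTERFACE

Orientations are given as a unit quaternion [w, x, y, z].
In Python, from plant import manip gives the robot as it stands.
- The arm moves only by the tool play_rows, never from a script. Its argument "series" is a list that holds one entry, the list of rows, each a list of 7 numbers: the shift along the world's x, y, z in m, then the turn, a rotation vector about the world's x, y, z in degrees, then the opening, from 0 (shut) to 1 (fully open). In form: [[[dx, dy, dz, rx, ry, rz, grip], ...]]. A call has 1 to 10 rows; each row shifts and turns the commanded pose from where the row before left it; what a row does not reach is not made up. A row lasts 1/10 s, in which the tool goes at most 50 mm and 8.59 degrees, less where a joint would pass 70% of its speed; a pose out of reach is approached as far as the arm can. A call with a gripper value outside its range is refused whole. The fingers move at their own pace and stop on an object; the grip force is fixed at half the most. Time passes only in rows, so rows that do not move let the fingers close. It gives the time, the measured TCP pose, the force, the opening and the grip force at its end, in the units of the state.
- manip.state(): the state, without advancing time (a new reading comes with each control period).
- manip.grab_frame(name): name is "side" or "top"; returns a dict with "frame" (420x560x3 uint8, blue, green, red), "mtx" (3x3 intrinsics, pixels), "R" (3x3) and "t" (3): a world point X has camera coordinates R X + t. Camera axes: x right, y down, z forward; pixel columns grow to the right and rows downward; lengths in m; the calibration is good to about 2 mm. A picture is of the moment at which its call begins. There is no depth.
- manip.job_done(): hands the job in; it is judged then, once.
The state is a dict: "time": time; "joint_pos": joint angles; "joint_vel": joint speeds; "joint_efforts": joint torques, N m; "tool_pos": TCP position; "tool_rot": TCP orientation; "contact_force": force on the tool from outside, world axes, zero at the start; "ft_torque": the same for the moment, N m; "gripper_width": opening from 0.0 (shut) to 1.0 (fully open); "grasp_force": force on a finger pad.
Only numpy, scipy, OpenCV 4.12 (cv2) and the standard library are available. Lean on these libraries where they do the work, as an engineer would, in place of code of your own. Each camera call takes 0.05 s, during which the arm holds its last target. There are 200 camera calls.

TASK

Open the bottle transit cage so that a colleague can take the bottles out: turn the black clamp knob about a quarter turn anticlockwise, which frees the red catch, squeeze the two red tabs together, then squeeze the two yellow tabs together. Then take the gate by its orange upright grip post and swing it towards the robot, past its detent, until it stands wide open, about square to the cage front. The gate springs back, so finish while still gripping the post and holding the gate wide and still; leave the bottles and the other things on the bench where they are.

Things in the scene. Friction and masses are not known exactly. Their poses are not given: they have to be found in the camera images.
- cage: Fixed bottle cage, blue panels, aluminium edges, 200 (x) by 260 (y) by 150 mm high; top open towards the back. Origin under the centre of its floor, on the bench; x points from the front (gate side, facing the robot) to the back, y left seen from the robot. Front face at local x = -100. The catches stand on a flat deck 150 mm above the bench, local x -100 to +25.
- red_squeeze (a point): Squeeze point of the red catch: two upright red tabs side by side along cage y, each 8 thick (y), 24 wide (x), tops 45 mm above the deck. Point: midway between the outer faces as squeezed, 30 above the deck; axes parallel to the cage's. In it the right tab (fixed) has its outer face at y = -19, the left (sliding) one at +33, squeezed +19. Squeeze from above, closing along cage y.
- yellow_squeeze (a point): Squeeze point of the yellow catch: same shape, sizes and directions as the red one, yellow tabs, no knob. Red and yellow may change places: one is left, one right on the front deck, 120 mm apart. A steel hook on each sliding tab reaches over the gate's top edge (up to 180 mm above the bench) and holds the gate shut.
- red_tab (a joint): How far the red tabs are squeezed, m: 0 latched, 0.014 fully squeezed; beyond 0.010 its hook is clear of the gate. About 4 N of friction, stays where it is left. With the clamp knob tight it moves only about 2 mm.
- yellow_tab (a joint): How far the yellow tabs are squeezed, m: 0 latched, 0.014 fully squeezed; beyond 0.010 its hook is clear of the gate. About 4 N of friction, stays where it is left. It has no clamp.
- knob_grip (a point): Grip point of the black clamp knob that stands 65 mm behind (cage +x) the red tabs: on its vertical turning axis, 44 mm above the deck. A disc of 40 mm diameter carries an upright grip bar, 44 long, 12 thick, 20 to 56 mm above the deck, white mark on top. The point's x axis lies along the bar and turns with it; parallel to the cage's x at joint value 0.
- clamp_knob (a joint): Turn of the clamp knob, rad, growing anticlockwise seen from above: 0 tight, stop at 1.55; starts between 0 and 0.25. Beyond 1.1 the red catch is free. About 0.06 N m of friction, stays where it is left.
- gate_hinge (a point): Point on the gate's vertical hinge axis, left front corner of the cage, 150 mm above the bench. The gate is a yellow frame with a clear panel, reaching 215 mm from the hinge, top 145 mm above the bench, with two steel strikers up to 165.
- gate (a joint): Opening of the gate, rad: 0 shut, 1.57 square to the cage front, stop at 1.75. It opens towards the robot, clockwise seen from above. A spring closes it (0.1 N m shut, 0.5 N m wide); a sprung detent between 0.45 and 1.05 adds up to 0.4 N m, so some 6 N at the post. Let go when wide, it springs back.
- grip_post (a point): Gate's grip post: upright orange round post, 18 mm diameter, 134 to 216 mm above the bench, 45 mm in front of the gate panel, 138 mm from the hinge axis. This point: on its axis, 198 mm above the bench; axes parallel to the cage's when the gate is shut, turns with the gate. Grip its top 40 mm from above; gate shut, close the fingers along cage y: the catches' hooks stand 21 mm behind the post.
- amber_a: Amber bottle with a red cap, 64 diameter, 122 high, standing inside the cage; origin under its centre. Leave alone.
- amber_b: Amber bottle with a blue cap, same size, inside the cage. Leave alone.
- flask: Greenish glass conical flask, 80 diameter, 104 high, in front of the cage on its right. Leave alone.
- jar: White jar with blue lid, 72 diameter, 110 high, right of the cage. Leave alone.
- tape_roll: Brown roll of tape lying flat, 76 diameter, 25 high, left of the cage. Leave alone.
- beaker: Glass beaker, 72 diameter, 85 high, left of the cage. Leave alone.

How it is judged:
On the way, in this order (a step that is already met when the one before it is completed fails the run):
1. the clamp knob is turned loose (more than 1.1 rad) (value of joint clamp_knob above 1.1 rad), for 0.1 s.
2. the red catch is squeezed (more than 10 mm) (value of joint red_tab above 0.01 m), for 0.1 s.
3. the yellow catch is squeezed (more than 10 mm) (value of joint yellow_tab above 0.01 m), for 0.1 s.
4. the gate is swung past its detent (more than 1.05 rad) (value of joint gate above 1.05 rad), for 0.1 s.
At the end, for the whole second after the job is handed in: The gate stands open by more than 1.25 rad (72 degrees) and still (under 0.1 rad/s), held by the fingers on its grip post (contact force over 1 N); the knob is loose (over 1.1 rad) and both catches are still squeezed (over 10 mm) (value of joint clamp_knob above 1.1 rad and value of joint each of red_tab, yellow_tab above 0.01 m and value of joint gate above 1.25 rad and velocity of joint gate between -0.1 and 0.1 rad/s and contact force between the fingers and gate_c5 above 1 N); the arm keeps its last pose, push and grip.
It fails at once if a bottle or another thing on the bench is moved by more than 30 mm or tipped (distance of any of amber_a, amber_b, flask, jar, tape_roll, beaker from where it was at the start of the episode above 0.03 m or angle between any of amber_a, amber_b, flask, jar, tape_roll, beaker's own z axis and vertical above 0.5 rad).
It also fails if it takes over 67 s, if anything falls off the work surface, if the arm or the gripper's body presses on something with over 40 N, if the wrist force passes 120 N, or if a joint passes its speed limit or range.

## Working session

There is one attempt and no reset: what is moved stays moved. The work goes in short steps, Python scripts to look and compute and a tool call to move; the robot and the scene stay as the last step left them, time stands still between calls to the robot, and variables do not carry over. Pictures are saved under pics/ and viewed, at most 10 in all, crops included, and the job is handed in when it is done.

Besides the shell and the picture viewer there is one more tool, called by a JSON object that holds its "api" and its "payload". play_rows: Moves the arm, as the interface text tells. Its arguments: {"type":"object","properties":{"series":{"type":"array"}},"required":["series"]}

```bash
mkdir -p pics; python3 - <<'E'
from plant import manip
import cv2,numpy as np
for n in("top","side"):
    f=manip.grab_frame(n); cv2.imwrite(f"pics/{n}0.png",f["frame"]); np.savez(f"pics/{n}0.npz",**f)
    print(n,f["mtx"].tolist(),(-f["R"].T@f["t"]).round(3),f["R"].round(3).tolist())
print(manip.state())
E
```

```text
top [[455.62961426137264, 0.0, 277.18466555985265], [0.0, 455.62961426137264, 215.647655016325], [0.0, 0.0, 1.0]] [0.502 0.006 1.223] [[0.022, -1.0, 0.004], [-0.991, -0.023, -0.129], [0.129, -0.001, -0.992]]
side [[540.9156583745697, 0.0, 276.44515292535016], [0.0, 540.9156583745697, 216.33013607910783], [0.0, 0.0, 1.0]] [ 1.397 -0.632  0.815] [[0.605, 0.796, 0.023], [0.455, -0.322, -0.83], [-0.653, 0.512, -0.557]]
{'time': 0.1, 'joint_pos': array([-1.43596140e+00,  5.32783118e-02,  1.61414310e+00, -4.28186406e-06,
        1.47598823e+00, -1.19001881e-01]), 'joint_vel': array([ 0.00027623, -0.00152307, -0.00064357, -0.00078925,  0.00063046,
        0.00040725]), 'joint_efforts': array([-3.25058090e-05, -3.94903135e+01, -3.71362281e+01, -9.03575506e-05,
        3.91333466e-03, -1.38245281e-05]), 'tool_pos': array([ 0.15686497, -0.60436275,  0.19850189]), 'tool_rot': array([-9.08446308e-04,  9.91956230e-01,  1.26578090e-01, -9.32308581e-06]), 'contact_force': array([-0.55738722, -0.14400802, -0.33184889]), 'ft_torque': array([0.00858171, 0.00382469, 0.06601111]), 'grasp_force': 0.0, 'gripper_width': 0.9986382107030171}
```

View pics/top0.png

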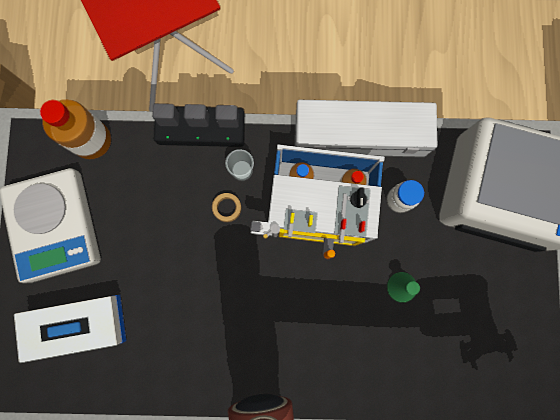

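View pics/side0.png

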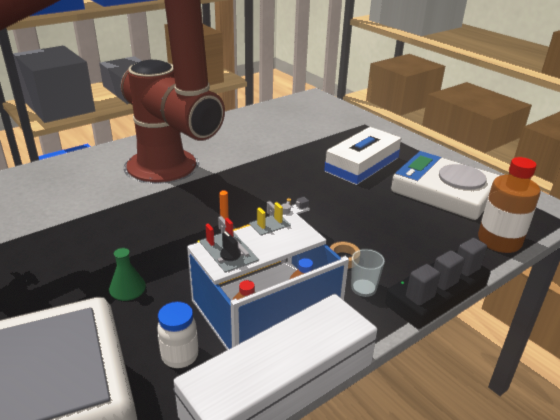

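The top view shows the yellow tabs on the left at about (292,218) and (310,221). The red tabs are on the right at (343,224) and (362,227), the knob is at (358,198) and the post at (330,253). Next I'll measure these from colour masks.

```bash
cat > h.py <<'E'
import numpy as np,cv2
def ray(f,u,v,z):
    d=f["R"].T@np.linalg.solve(f["mtx"],[u,v,1]); c=-f["R"].T@f["t"]
    return c+d*(z-c[2])/d[2]
def proj(f,X):
    p=f["mtx"]@(f["R"]@np.array(X)+f["t"]); return p[:2]/p[2]
def blobs(f,lo,hi,box,amin=8):
    h=cv2.cvtColor(f["frame"],cv2.COLOR_BGR2HSV); m=cv2.inRange(h,lo,hi)
    k=np.zeros_like(m); x0,y0,x1,y1=box; k[y0:y1,x0:x1]=m[y0:y1,x0:x1]
    n,l,s,c=cv2.connectedComponentsWithStats(k)
    return [(s[i].tolist(),c[i].round(1).tolist(),l==i) for i in range(1,n) if s[i][4]>=amin]
E
python3 - <<'E'
from h import *
top=dict(np.load("pics/top0.npz"));side=dict(np.load("pics/side0.npz"))
for n,f,b in(("top",top,(250,140,400,270)),("side",side,(190,180,330,270))):
    for c,lo,hi in(("red",(0,150,80),(6,255,255)),("red2",(174,150,80),(180,255,255)),("org",(7,150,80),(19,255,255)),("yel",(22,150,80),(34,255,255)),("blk",(0,0,0),(180,255,30))):
        for s,cc,_ in blobs(f,lo,hi,b):
            print(n,c,s,cc,ray(f,*cc,.185).round(4))
c=cv2.resize(top["frame"][140:270,245:400],None,fx=5,fy=4.6,interpolation=cv2.INTER_CUBIC)
c=cv2.resize(top["frame"][140:260,245:400],None,fx=5,fy=5,interpolation=cv2.INTER_CUBIC)
d=cv2.resize(side["frame"][180:280,185:335],None,fx=5,fy=5,interpolation=cv2.INTER_CUBIC)
cv2.imwrite("pics/c1.png",c);cv2.imwrite("pics/d1.png",d)
E
```

```text
top red [351, 171, 13, 12, 111] [357.1, 176.3] [ 0.7337 -0.179   0.185 ]
top red [342, 219, 4, 10, 38] [343.5, 223.5] [ 0.6226 -0.1478  0.185 ]
top red [359, 221, 6, 12, 44] [362.3, 226.2] [ 0.6173 -0.1909  0.185 ]
top org [290, 163, 24, 16, 149] [301.2, 171.2] [ 0.7428 -0.0488  0.185 ]
top org [342, 169, 24, 16, 160] [352.0, 177.4] [ 0.7308 -0.1671  0.185 ]
top org [324, 250, 12, 9, 71] [328.9, 253.8] [ 0.5525 -0.1148  0.185 ]
top yel [290, 213, 4, 10, 34] [291.7, 217.7] [ 0.6332 -0.0287  0.185 ]
top yel [308, 215, 5, 12, 43] [310.1, 220.1] [ 0.6287 -0.0711  0.185 ]
top yel [279, 229, 45, 13, 122] [295.4, 236.2] [ 0.5908 -0.038   0.185 ]
top yel [292, 231, 47, 8, 173] [316.3, 234.5] [ 0.5958 -0.0857  0.185 ]
top yel [264, 235, 3, 3, 8] [265.1, 235.9] [0.59   0.0312 0.185 ]
top yel [334, 236, 31, 10, 144] [351.8, 240.4] [ 0.5842 -0.1669  0.185 ]
top blk [250, 140, 45, 82, 439] [269.7, 176.5] [0.7285 0.0241 0.185 ]
top blk [381, 167, 19, 30, 185] [389.8, 179.7] [ 0.7274 -0.255   0.185 ]
top blk [350, 188, 16, 20, 119] [357.5, 198.6] [ 0.6812 -0.1799  0.185 ]
top blk [381, 195, 1, 8, 8
[... 189 characters left out ...]
378, 229, 1, 8, 8] [378.0, 232.5] [ 0.6036 -0.2268  0.185 ]
top blk [250, 234, 8, 27, 118] [253.4, 247.3] [0.5633 0.0572 0.185 ]
top blk [389, 259, 11, 11, 68] [394.1, 264.4] [ 0.5318 -0.2629  0.185 ]
top blk [256, 260, 3, 6, 10] [257.4, 262.6] [0.5289 0.0471 0.185 ]
top blk [250, 262, 6, 8, 22] [252.4, 265.9] [0.5212 0.0582 0.185 ]
side red [225, 218, 8, 18, 102] [228.8, 225.9] [ 0.6306 -0.1526  0.185 ]
side red [205, 223, 9, 22, 136] [209.4, 233.2] [ 0.6296 -0.1978  0.185 ]
side org [219, 190, 10, 29, 233] [223.4, 203.3] [ 0.5524 -0.1156  0.185 ]
side yel [274, 202, 8, 20, 128] [277.8, 211.7] [ 0.6464 -0.0395  0.185 ]
side yel [257, 207, 9, 21, 145] [260.7, 216.8] [ 0.6412 -0.0804  0.185 ]
```

View pics/c1.png

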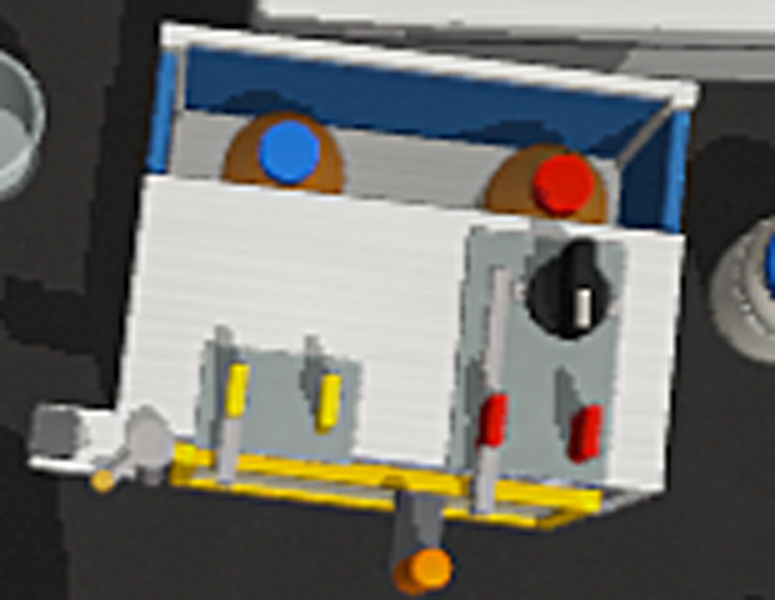

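View pics/d1.png

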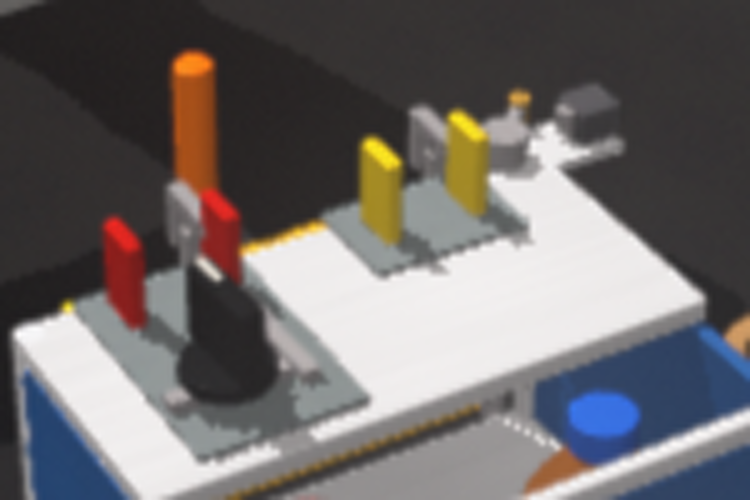

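The crops show the yellow tab tops at crop (237,388) and (329,401), and the red ones at (493,418) and (587,431). The post top is at (430,566), and the knob bar runs from about (582,240) to (585,328) with its white mark at the front end. I'll cast these from both views and cross-check them.

```bash
python3 - <<'E'
from h import *
top=dict(np.load("pics/top0.npz"));side=dict(np.load("pics/side0.npz"))
t=lambda x,y,z:ray(top,(x+.5)/5-.5+245,(y+.5)/5-.5+140,z)[:2].round(4)
s=lambda x,y,z:ray(side,(x+.5)/5-.5+185,(y+.5)/5-.5+180,z)[:2].round(4)
P={}
for n,a,b,z in(("YL",(237,388),(468,124),.195),("YR",(329,401),(381,152),.195),("RL",(493,418),(222,206),.195),("RR",(587,431),(122,233),.195),("post",(430,566),(194,65),.216),("mark",(584,307),(208,268),.206)):
    A,B=t(*a,z),s(*b,z);P[n]=(A+B)/2;print(n,A,B)
print("deck rear L/R",t(148,175,.15),t(685,235,.15),"left edge front",t(122,400,.15))
for w in(0,1):
    pass
d=(P["YL"]+P["YR"]-P["RL"]-P["RR"])/2; yaw=np.arctan2(-d[0],d[1]);print("pair dist",np.linalg.norm(d),"yaw",np.degrees(yaw))
e=t(148,175,.15)-t(685,235,.15);print("yaw deck",np.degrees(np.arctan2(-e[0],e[1])),np.linalg.norm(e))
yaw=(yaw+np.arctan2(-e[0],e[1]))/2
X=np.array([np.cos(yaw),np.sin(yaw)]);Y=np.array([-X[1],X[0]])
for c in"YR": print(c,"sep",(P[c+"L"]-P[c+"R"])@Y,(P[c+"L"]-P[c+"R"])@X,"squeeze",((P[c+"L"]+P[c+"R"])/2-.007*Y).round(4))
k=(P["RL"]+P["RR"])/2-.007*Y+.065*X;print("knob pred",k,"disc",t(568,298,.165),"mark rel",(P["mark"]-k)@X,(P["mark"]-k)@Y)
print("pred px",[(np.array(proj(top,[*k,z]))-[245,140])*5 for z in(.165,.206)],(np.array(proj(side,[*k,.206]))-[185,180])*5)
print("bar ends",t(582,240,.206),t(585,328,.206))
E
```

```text
YL [ 0.6331 -0.0291] [ 0.6364 -0.0311]
YR [ 0.6281 -0.071 ] [ 0.6327 -0.0741]
RL [ 0.6221 -0.1456] [ 0.6279 -0.15  ]
RR [ 0.6171 -0.1883] [ 0.6209 -0.1929]
post [ 0.5533 -0.115 ] [ 0.5585 -0.1183]
mark [ 0.6723 -0.185 ] [ 0.6739 -0.186 ]
deck rear L/R [0.741  0.0141] [ 0.7177 -0.244 ] left edge front [0.6319 0.0238]
pair dist 0.11834841042447505 yaw -5.126491012520361
yaw deck -5.158398866675131 0.25914957071158734
Y sep 0.04266903597917054 0.0005276064899609929 squeeze [ 0.6319 -0.0583]
R sep 0.04316552024464491 0.002139593888837572 squeeze [ 0.6214 -0.1762]
knob pred [ 0.68611095 -0.18199791] disc [ 0.6832 -0.1851] mark rel -0.012644676684141468 -0.004654188967573868
pred px [array([559.34387296, 289.81747262]), array([575.37856256, 274.67199984])] [232.32161121 277.68565129]
bar ends [ 0.7031 -0.1841] [ 0.6627 -0.1854]
```

{"api": "play_rows", "payload": {"series": [[[0,0,0.04,0,0,0,0.6],[0.02,0.015,0.04,0,0,-1.5,0.6],[0.037,0.03,0.01,0,0,-1.5,0.6],[0.037,0.03,0.01,0,0,-1.5,0.6],[0.037,0.03,0,0,0,-1.5,0.6],[0.037,0.03,0,0,0,-1.5,0.6],[0.037,0.03,0,0,0,-1.5,0.6],[0.037,0.03,0,0,0,-1.5,0.6],[0.037,0.03,0,0,0,-1.5,0.6],[0.037,0.03,0,0,0,-0.5,0.6]]]}}

```text
time: 1.1
tool_pos: [0.474, -0.3483, 0.2991]
tool_rot: [-0.0, 1.0, 0.017, -0.0]
contact_force: [0.2, -1.1, -0.1]
gripper_width: 0.6
grasp_force: 0.0
```

{"api": "play_rows", "payload": {"series": [[[0.037,0.03,0,0,0,0,0.6],[0.037,0.03,0,0,0,0,0.6],[0.037,0.03,0,0,0,0,0.6],[0.037,0.03,0,0,0,0,0.6],[0.037,0.03,0,0,0,0,0.6],[0.037,0.03,0,0,0,0,0.6],[0.02,0.02,0,0,0,0,0.6],[0,0,0,0,0,0,0.6],[0,0,0,0,0,0,0.6]]]}}

```text
time: 2.0
tool_pos: [0.7147, -0.1497, 0.2985]
tool_rot: [-0.0, 1.0, 0.018, -0.001]
contact_force: [-0.2, -0.0, -0.0]
gripper_width: 0.602
grasp_force: 0.0
```

{"api": "play_rows", "payload": {"series": [[[-0.031,-0.034,0,0,0,0,0.6],[0,0,-0.03,0,0,0,0.6],[0,0,-0.03,0,0,0,0.6],[0,0,-0.03,0,0,0,0.6],[0,0,-0.02,0,0,0,0.6],[0,0,-0.01,0,0,0,0.6],[0,0,0,0,0,0,0.3],[0,0,0,0,0,0,0.25],[0,0,0,0,0,0,0.22]]]}}

```text
time: 2.9
tool_pos: [0.6848, -0.1846, 0.182]
tool_rot: [0.001, 1.0, 0.018, 0.002]
contact_force: [-0.1, -0.3, -0.9]
gripper_width: 0.221
grasp_force: 0.0
```

```bash
python3 - <<'E'
from plant import manip
from h import *
f=manip.grab_frame("side"); cv2.imwrite("pics/s2.png",cv2.resize(f["frame"][140:290,150:350],None,fx=4,fy=4,interpolation=cv2.INTER_CUBIC))
E
```

```text
(no output)
```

View pics/s2.png

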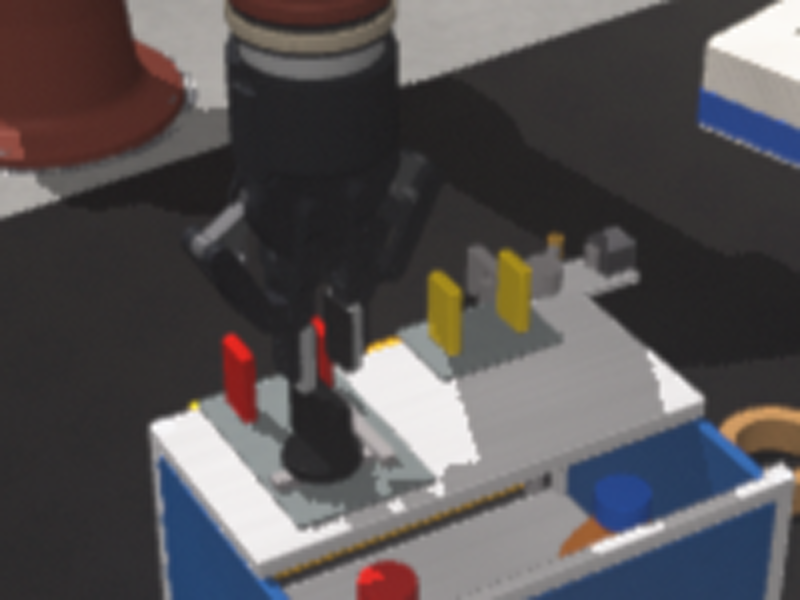

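The bar sits between the pads: the near finger at crop (300,360) hides it and the far finger is at (345,335). I'll lower 4 mm and close.

{"api": "play_rows", "payload": {"series": [[[0,0,-0.004,0,0,0,0.22],[0,0,0,0,0,0,0.15],[0,0,0,0,0,0,0.05],[0,0,0,0,0,0,0.05],[0,0,0,0,0,0,0.05]]]}}

```text
time: 3.45
tool_pos: [0.684, -0.1839, 0.1756]
tool_rot: [0.0, 1.0, 0.018, 0.0]
contact_force: [0.3, 0.2, -0.5]
gripper_width: 0.053
grasp_force: 0.0
```

```bash
python3 - <<'E'
from plant import manip
from h import *
s=manip.state(); print(s["grasp_force"],s["gripper_width"],s["tool_pos"],s["contact_force"])
f=manip.grab_frame("side"); g=manip.grab_frame("top")
a=cv2.resize(f["frame"][190:270,190:260],None,fx=6,fy=6,interpolation=cv2.INTER_CUBIC)
b=cv2.resize(g["frame"][170:250,330:390],None,fx=6,fy=6,interpolation=cv2.INTER_CUBIC)
a=cv2.convertScaleAbs(a,alpha=1.8,beta=20);b=cv2.convertScaleAbs(b,alpha=1.8,beta=20)
cv2.imwrite("pics/s3.png",np.hstack([a,b]))
print(proj(f,s["tool_pos"]),proj(g,s["tool_pos"]))
E
```

```text
0.0 0.05333367335886797 [ 0.68398104 -0.1839      0.17563584] [ 0.25901787  0.21156278 -0.52659552]
[230.40466278 247.99716353] [358.4929904 198.1195759]
```

View pics/s3.png

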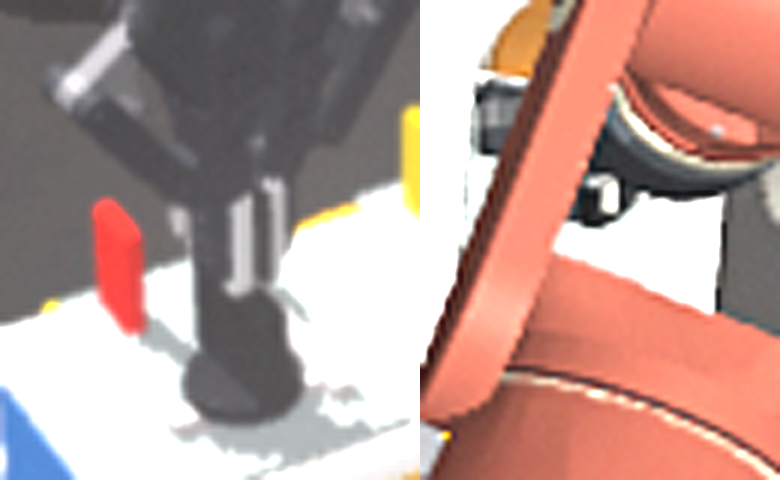

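```bash
python3 - <<'E'
from plant import manip
from h import *
s=manip.state(); print(s["time"],s["grasp_force"],s["gripper_width"],s["tool_pos"],s["joint_pos"])
f=dict(np.load("pics/side0.npz"))
P=lambda *X:((proj(f,X)-[190,190])*6).round()
for n,X in(("rear top",(.706,-.184,.206)),("rear bot",(.706,-.184,.170)),("mark",(.673,-.1855,.206)),("fing R rear tip",(.695,-.19,.176)),("finger R rear z.2",(.695,-.19,.2)),("finger R rear z.22",(.695,-.19,.22)),("fingL rear .2",(.695,-.178,.2)),("fingL .22",(.695,-.178,.22))): print(n,P(*X))
E
```

```text
3.55 0.0 0.04783287817943046 [ 0.68396209 -0.1839415   0.17563341] [-3.67679612e-01  2.58527088e-01  1.42448729e+00  1.08340203e-05
  1.45855403e+00  1.16741982e+00]
rear top [278. 306.]
rear bot [280. 396.]
mark [217. 257.]
fing R rear tip [245. 371.]
finger R rear z.2 [243. 311.]
finger R rear z.22 [242. 259.]
fingL rear .2 [275. 298.]
fingL .22 [274. 246.]
```

{"api": "play_rows", "payload": {"series": [[[0,0,0,0,0,0,0.0],[0,0,0,0,0,0,0.0],[0,0,0,0,0,0,0.0]]]}}

```text
time: 3.85
tool_pos: [0.6839, -0.184, 0.1756]
tool_rot: [-0.0, 1.0, 0.018, 0.0]
contact_force: [0.5, -0.1, -0.5]
gripper_width: 0.002
grasp_force: 0.0
```

```bash
python3 - <<'E'
from plant import manip
from h import *
f=manip.grab_frame("side"); o=dict(np.load("pics/side0.npz"))
def c(F):
    a=cv2.resize(F["frame"][210:266,200:244],None,fx=9,fy=9,interpolation=cv2.INTER_CUBIC)
    a=(255*(a/255.)**.5).astype(np.uint8)
    for X in((.706,-.184,.206),(.662,-.184,.206),(.684,-.184,.17),(.684,-.184,.1756)):
        p=((proj(F,X)-[200,210])*9).astype(int); cv2.circle(a,tuple(int(v) for v in p),3,(255,0,255),1)
    return a
cv2.imwrite("pics/s4.png",np.hstack([c(o),c(f)]))
E
```

```text
(no output)
```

View pics/s4.png

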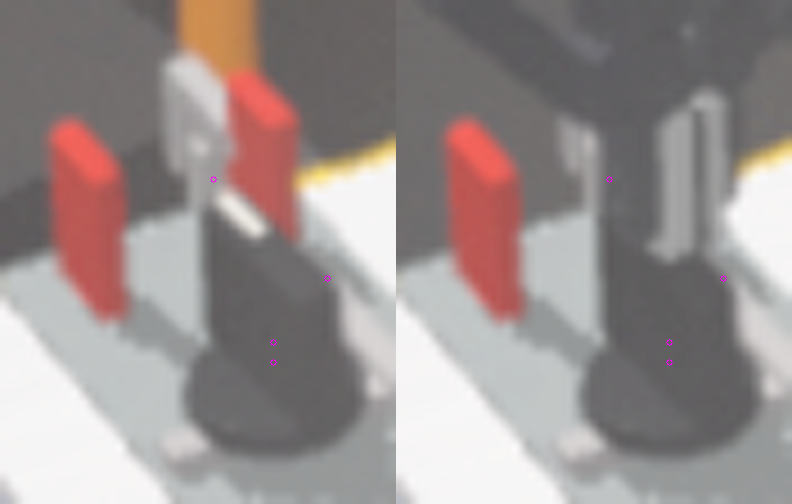

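The closed fingertips appear to end level with the bar top, at crop (665,258), even though the TCP reads 0.176. I'll press down gently to find out whether they are above the bar.

{"api": "play_rows", "payload": {"series": [[[0,0,-0.002,0,0,0,0.0],[0,0,0,0,0,0,0.0]]]}}

```text
time: 4.1
tool_pos: [0.6843, -0.1841, 0.1744]
tool_rot: [0.0, 1.0, 0.018, 0.001]
contact_force: [0.6, -0.1, 1.5]
gripper_width: -0.0
grasp_force: 0.9
```

{"api": "play_rows", "payload": {"series": [[[0,0,-0.002,0,0,0,0.0],[0,0,0,0,0,0,0.0]]]}}

```text
time: 4.3
tool_pos: [0.6845, -0.1842, 0.1743]
tool_rot: [0.0, 1.0, 0.018, 0.001]
contact_force: [-2.9, 0.4, 7.6]
gripper_width: 0.001
grasp_force: 4.0
```

There is contact at a reported 0.1743, so the fingertips are on the bar top at 0.206. The real tip is therefore about 32 mm above the reported TCP, and I'll subtract 32 mm from every height.

{"api": "play_rows", "payload": {"series": [[[0,0,0.02,0,0,0,0.2],[0,0,0,0,0,0,0.6],[0,0,0,0,0,0,0.6],[0,0,0,0,0,0,0.6],[0,0,-0.02,0,0,0,0.6],[0,0,-0.02,0,0,0,0.6],[0,0,-0.004,0,0,0,0.6],[0,0,0,0,0,0,0.3],[0,0,0,0,0,0,0.2],[0,0,0,0,0,0,0.2]]]}}

```text
time: 5.3
tool_pos: [0.6847, -0.1842, 0.1491]
tool_rot: [0.0, 1.0, 0.018, 0.001]
contact_force: [-0.8, -0.0, 0.2]
gripper_width: 0.2
grasp_force: 0.0
```

{"api": "play_rows", "payload": {"series": [[[0,0,0,0,0,0,0.1],[0,0,0,0,0,0,0.1],[0,0,0,0,0,0,0.1]]]}}

```text
time: 5.6
tool_pos: [0.6849, -0.1857, 0.1494]
tool_rot: [0.002, 1.0, 0.018, 0.002]
contact_force: [1.5, -4.9, 1.5]
gripper_width: 0.128
grasp_force: 60.1
```

{"api": "play_rows", "payload": {"series": [[[0,-0.0015,0,0,0,5,0.1],[0,0,0,0,0,8,0.1],[0,0,0,0,0,8,0.1],[0,0,0,0,0,8,0.1],[0,0,0,0,0,8,0.1],[0,0,0,0,0,8,0.1]]]}}

```text
time: 6.2
tool_pos: [0.6847, -0.1856, 0.1495]
tool_rot: [0.001, 0.916, 0.402, 0.001]
contact_force: [1.3, -1.5, 2.3]
gripper_width: 0.123
grasp_force: 60.3
```

{"api": "play_rows", "payload": {"series": [[[0,0,0,0,0,8,0.1],[0,0,0,0,0,8,0.1],[0,0,0,0,0,8,0.1],[0,0,0,0,0,7,0.1],[0,0,0,0,0,0,0.1],[0,0,0,0,0,0,0.1],[0,0,0,0,0,0,0.1]]]}}

```text
time: 6.9
tool_pos: [0.6845, -0.1856, 0.1494]
tool_rot: [0.001, 0.778, 0.629, 0.001]
contact_force: [-1.1, -0.4, 6.1]
gripper_width: 0.127
grasp_force: 60.6
```

```bash
python3 -c "
from plant import manip
s=manip.state();print(s['joint_pos'],s['ft_torque'],s['tool_rot'])"
```

```text
[-3.69607742e-01  2.76865025e-01  1.44692953e+00  1.68144604e-04
  1.41596180e+00 -1.58375647e-01] [-0.07289783  0.31243129  0.06628966] [7.54762990e-04 7.77717476e-01 6.28613297e-01 5.29368829e-04]
```

{"api": "play_rows", "payload": {"series": [[[0,0,0,0,0,0,0.35],[0,0,0,0,0,0,0.35],[0,0,0.03,0,0,0,0.35],[0,0,0.03,0,0,0,0.35],[0,0,0.03,0,0,0,0.6],[-0.032,0.004,0,0,0,8,1],[-0.032,0.0035,0,0,0,8,1],[0,0,0,0,0,8,1],[0,0,0,0,0,8,1],[0,0,0,0,0,8,1]]]}}

```text
time: 7.9
tool_pos: [0.6194, -0.1775, 0.2368]
tool_rot: [-0.001, 0.513, 0.859, 0.0]
contact_force: [0.2, -0.5, -0.5]
gripper_width: 0.996
grasp_force: 0.0
```

{"api": "play_rows", "payload": {"series": [[[0,0,0,0,0,8,1],[0,0,0,0,0,8,1],[0,0,0,0,0,8,1],[0,0,0,0,0,8,1],[0,0,0,0,0,8,1],[0,0,0,0,0,8,1],[0,0,0,0,0,8,1],[0,0,0,0,0,1,1],[0,0,0,0,0,0,1],[0,0,0,0,0,0,1]]]}}

```text
time: 8.9
tool_pos: [0.6198, -0.1778, 0.2373]
tool_rot: [-0.0, 0.044, 0.999, 0.0]
contact_force: [0.4, -0.1, -0.4]
gripper_width: 1.0
grasp_force: 0.0
```

```bash
python3 - <<'E'
from plant import manip
from h import *
s=manip.state();print(s['joint_pos'],s['tool_pos'],s['tool_rot'])
f=manip.grab_frame("side")
a=cv2.resize(f["frame"][170:270,185:335],None,fx=5,fy=5,interpolation=cv2.INTER_CUBIC)
a=(255*(a/255.)**.6).astype(np.uint8);cv2.imwrite("pics/s5.png",a)
E
```

```text
[-3.94761516e-01  7.99583728e-02  1.52184372e+00  1.31269798e-04
  1.54033357e+00 -1.87686944e+00] [ 0.619817   -0.17780897  0.23727632] [-2.32483268e-04  4.43316850e-02  9.99016829e-01  1.54821616e-04]
```

View pics/s5.png

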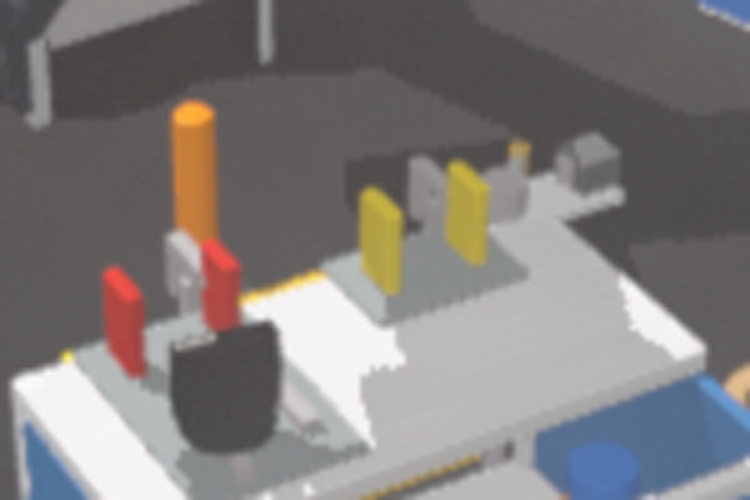

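The knob now stands crosswise, so it is loose. The open fingers are above the red tabs at (40,120) and (265,60), and I'll descend and squeeze.

{"api": "play_rows", "payload": {"series": [[[0,0,-0.03,0,0,0,1],[0,0,-0.03,0,0,0,1],[0,0,-0.02,0,0,0,1],[0,0,-0.015,0,0,0,1],[0,0,-0.012,0,0,0,1],[0,0,0,0,0,0,1]]]}}

```text
time: 9.55
tool_pos: [0.619, -0.1776, 0.1287]
tool_rot: [-0.001, 0.043, 0.999, 0.001]
contact_force: [0.0, 0.5, 0.9]
gripper_width: 0.997
grasp_force: 0.0
```

{"api": "play_rows", "payload": {"series": [[[0,0,0,0,0,0,0.7],[0,0,0,0,0,0,0.6],[0,0,0,0,0,0,0.5],[0,0,0,0,0,0,0.4],[0,0,0,0,0,0,0.4],[0,0,0,0,0,0,0.4]]]}}

```text
time: 10.15
tool_pos: [0.6213, -0.1775, 0.1331]
tool_rot: [0.002, 0.044, 0.999, 0.001]
contact_force: [-0.2, 2.3, 6.2]
gripper_width: 0.417
grasp_force: 61.1
```

{"api": "play_rows", "payload": {"series": [[[0,0,0,0,0,0,0.7],[0,0,0,0,0,0,1],[0,0,0,0,0,0,1],[0,0,0.05,0,0,0,1],[0,0,0.05,0,0,0,1],[0.004,0.04,0,0,0,0,1],[0.004,0.04,0,0,0,0,1],[0.003,0.039,0,0,0,0,1],[0,0,0,0,0,0,1],[0,0,0,0,0,0,1]]]}}

```text
time: 11.15
tool_pos: [0.6308, -0.0587, 0.2304]
tool_rot: [-0.0, 0.043, 0.999, -0.001]
contact_force: [0.6, -1.3, -0.2]
gripper_width: 0.998
grasp_force: 0.0
```

{"api": "play_rows", "payload": {"series": [[[0,0,-0.03,0,0,0,1],[0,0,-0.03,0,0,0,1],[0,0,-0.02,0,0,0,1],[0,0,-0.015,0,0,0,1],[0,0,0,0,0,0,1]]]}}

```text
time: 11.65
tool_pos: [0.6291, -0.0598, 0.1325]
tool_rot: [-0.003, 0.044, 0.999, 0.0]
contact_force: [0.1, -0.4, -0.4]
gripper_width: 1.0
grasp_force: 0.0
```

{"api": "play_rows", "payload": {"series": [[[0,0,0,0,0,0,0.7],[0,0,0,0,0,0,0.6],[0,0,0,0,0,0,0.5],[0,0,0,0,0,0,0.4],[0,0,0,0,0,0,0.4],[0,0,0,0,0,0,0.4]]]}}

```text
time: 12.25
tool_pos: [0.6326, -0.0581, 0.1386]
tool_rot: [0.002, 0.044, 0.999, 0.001]
contact_force: [0.1, 2.7, 6.9]
gripper_width: 0.416
grasp_force: 59.3
```

{"api": "play_rows", "payload": {"series": [[[0,0,0,0,0,0,0.7],[0,0,0,0,0,0,1],[0,0,0,0,0,0,1],[0,0,0.05,0,0,0,1],[0,0,0.06,0,0,0,1],[-0.025,-0.02,0,0,0,0,0.6],[-0.025,-0.02,0,0,0,0,0.6],[-0.025,-0.018,0,0,0,0,0.6],[0,0,0,0,0,0,0.6],[0,0,0,0,0,0,0.6]]]}}

```text
time: 13.25
tool_pos: [0.5557, -0.1175, 0.2356]
tool_rot: [0.0, 0.044, 0.999, -0.0]
contact_force: [0.5, 0.4, -0.4]
gripper_width: 0.6
grasp_force: 0.0
```

```bash
python3 - <<'E'
from plant import manip
from h import *
print(manip.state()["tool_pos"])
f=manip.grab_frame("side")
for c,lo,hi in(("red",(0,150,80),(6,255,255)),("yel",(22,150,80),(34,255,255)),("org",(7,150,80),(19,255,255))):
    for s,cc,_ in blobs(f,lo,hi,(190,180,330,260)): print(c,s,cc)
a=cv2.resize(f["frame"][140:260,185:335],None,fx=5,fy=5,interpolation=cv2.INTER_CUBIC)
a=(255*(a/255.)**.6).astype(np.uint8);cv2.imwrite("pics/s6.png",a)
E
```

```text
[ 0.55568084 -0.11745617  0.23556011]
red [219, 219, 8, 18, 109] [222.6, 228.1]
red [205, 223, 9, 22, 132] [209.3, 233.3]
yel [269, 203, 9, 22, 140] [273.0, 213.6]
yel [257, 208, 9, 21, 137] [260.7, 217.5]
org [219, 190, 10, 34, 266] [223.6, 205.6]
```

View pics/s6.png

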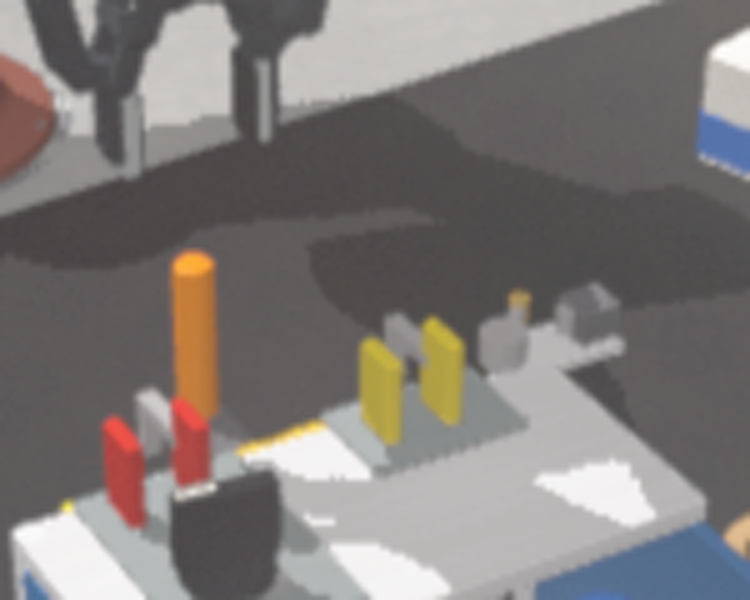

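Both catches look squeezed: tab spacing went from 44 to about 30 mm (red) and 32 mm (yellow). The gripper is centred over the post at crop (194,265), so I'll go down and grip it.

{"api": "play_rows", "payload": {"series": [[[0,0,-0.03,0,0,0,0.6],[0,0,-0.03,0,0,0,0.6],[0,0,-0.02,0,0,0,0.6],[0,0,-0.009,0,0,0,0.6],[0,0,0,0,0,0,0.4],[0,0,0,0,0,0,0.3],[0,0,0,0,0,0,0.15],[0,0,0,0,0,0,0.1],[0,0,0,0,0,0,0.1]]]}}

```text
time: 14.2
tool_pos: [0.5572, -0.1167, 0.1485]
tool_rot: [0.002, 0.043, 0.999, 0.0]
contact_force: [1.3, 3.0, 3.7]
gripper_width: 0.196
grasp_force: 58.6
```

```bash
python3 - <<'E'
import numpy as np
y=np.radians(-5.1);X=np.array([np.cos(y),np.sin(y)]);Y=np.array([-X[1],X[0]])
p=np.array([.556,-.1175])
for off in(.045,.050,.055):
    h=p+.138*Y+off*X; r=p-h
    R=lambda a:np.array([[np.cos(a),-np.sin(a)],[np.sin(a),np.cos(a)]])
    print(off,h.round(4),[(h+R(-np.radians(a))@r).round(4).tolist() for a in range(0,96,8)])
E
```

```text
0.045 [0.6131 0.016 ] [[0.556, -0.1175], [0.538, -0.1083], [0.5214, -0.0966], [0.5067, -0.0827], [0.494, -0.067], [0.4836, -0.0496], [0.4757, -0.0309], [0.4705, -0.0113], [0.4681, 0.0088], [0.4685, 0.029], [0.4717, 0.049], [0.4777, 0.0684]]
0.05 [0.6181 0.0155] [[0.556, -0.1175], [0.5381, -0.1076], [0.5217, -0.0952], [0.5073, -0.0808], [0.4949, -0.0644], [0.485, -0.0465], [0.4777, -0.0274], [0.4731, -0.0074], [0.4713, 0.013], [0.4724, 0.0334], [0.4763, 0.0535], [0.483, 0.0729]]
0.055 [0.623  0.0151] [[0.556, -0.1175], [0.5382, -0.1069], [0.5221, -0.0939], [0.5079, -0.0788], [0.4959, -0.0618], [0.4865, -0.0434], [0.4797, -0.0238], [0.4757, -0.0035], [0.4745, 0.0172], [0.4763, 0.0379], [0.4809, 0.0581], [0.4882, 0.0774]]
```

{"api": "play_rows", "payload": {"series": [[[-0.009,0.0046,0,0,0,-4,0.1],[-0.009,0.0046,0,0,0,-4,0.1],[-0.0083,0.0058,0,0,0,-4,0.1],[-0.0083,0.0058,0,0,0,-4,0.1],[0,0,0,0,0,0,0.1]]]}}

```text
time: 14.7
tool_pos: [0.5231, -0.0958, 0.1485]
tool_rot: [0.003, 0.183, 0.983, 0.0]
contact_force: [6.9, 3.0, 0.8]
gripper_width: 0.196
grasp_force: 58.8
```

{"api": "play_rows", "payload": {"series": [[[-0.0073,0.007,0,0,0,-4,0.1],[-0.0073,0.007,0,0,0,-4,0.1],[-0.0064,0.0079,0,0,0,-4,0.1],[-0.0064,0.0079,0,0,0,-4,0.1],[-0.0052,0.0087,0,0,0,-4,0.1],[-0.0052,0.0087,0,0,0,-4,0.1],[0,0,0,0,0,0,0.1]]]}}

```text
time: 15.4
tool_pos: [0.4874, -0.049, 0.1485]
tool_rot: [0.006, 0.384, 0.924, 0.002]
contact_force: [14.1, 1.6, -3.6]
gripper_width: 0.194
grasp_force: 59.2
```

{"api": "play_rows", "payload": {"series": [[[-0.003,0.0095,0,0,0,-4,0.1],[-0.003,0.0095,0,0,0,-4,0.1],[-0.0016,0.01,0,0,0,-4,0.1],[-0.0016,0.01,0,0,0,-4,0.1],[-0.0004,0.0102,0,0,0,-4,0.1],[-0.0004,0.0102,0,0,0,-4,0.1],[0,0,0,0,0,0,0.1]]]}}

```text
time: 16.1
tool_pos: [0.474, 0.0097, 0.1484]
tool_rot: [0.001, 0.566, 0.824, -0.001]
contact_force: [-1.7, -1.1, 6.0]
gripper_width: 0.189
grasp_force: 60.0
```

{"api": "play_rows", "payload": {"series": [[[0.0006,0.0102,0,0,0,-4,0.1],[0.0006,0.0102,0,0,0,-4,0.1],[0.0019,0.0101,0,0,0,-4,0.1],[0.0019,0.0101,0,0,0,-4,0.1],[0.0033,0.0098,0,0,0,-4,0.1],[0.0033,0.0098,0,0,0,-4,0.1],[0.002,0.0045,0,0,0,-2,0.1],[0,0,0,0,0,0,0.1],[0,0,0,0,0,0,0.1],[0,0,0,0,0,0,0.1]]]}}

```text
time: 17.1
tool_pos: [0.4898, 0.072, 0.1485]
tool_rot: [0.005, 0.737, 0.675, 0.0]
contact_force: [6.2, -8.8, 1.3]
gripper_width: 0.188
grasp_force: 59.8
```

```bash
python3 - <<'E'
from plant import manip
from h import *
s=manip.state();h=np.array([.615,.0157])
r0=np.array([.5572,-.1167])-h; r=s["tool_pos"][:2]-h
print(np.degrees(np.arctan2(*r0[::-1])-np.arctan2(*r[::-1]))%360,np.linalg.norm(r0),np.linalg.norm(r),s["joint_vel"],s["grasp_force"],s["contact_force"])
f=manip.grab_frame("top")
cv2.imwrite("pics/t7.png",cv2.resize(f["frame"][140:290,200:420],None,fx=3.6,fy=3.6,interpolation=cv2.INTER_CUBIC))
E
```

```text
90.62308730372166 0.144466605137658 0.13724009135216156 [-0.00323858  0.00100615 -0.00085041 -0.00084018 -0.00158095  0.00041604] 59.79708909988403 [ 6.19938365 -8.76340552  1.2519247 ]
```

View pics/t7.png

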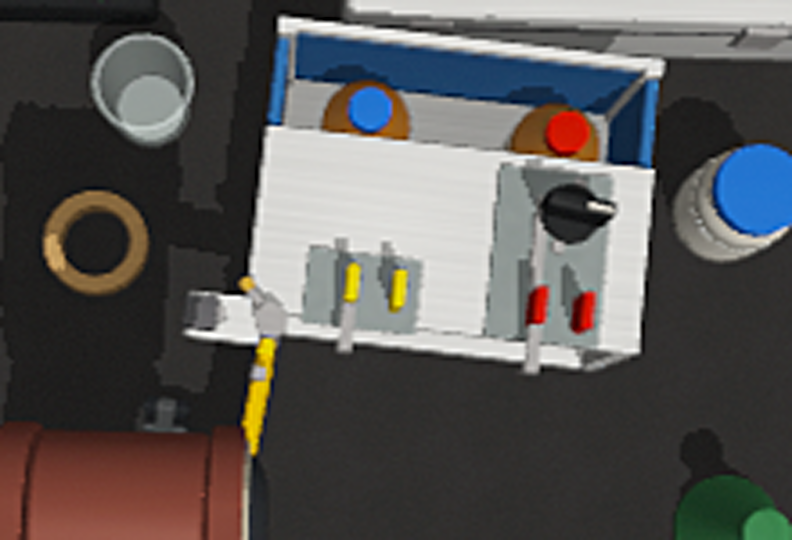

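The gate runs from the hinge at (268,318) straight down to (250,450), about square to the cage front. Both catches are squeezed, the knob is loose, and the post is gripped with everything still. I'm handing the job in.

```bash
python3 -c "
from plant import manip
print(manip.job_done())"
```

```text
the job is handed in; nothing more can be done
None
```

I handed the job in at about 17 s with the knob loose, both catches squeezed, and the gate held open at about 90° by the grip on its post; the hand-in returned no verdict.

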